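# Seat a pitch comb leaf in a jack spindle's thread

### The job

Check the thread of the jack spindle on the inspection stand: take the blue-tabbed pitch comb leaf from the wooden tray, lay it on the stand's ledge with its teeth towards the spindle but still clear of the thread, then slide it gently along the ledge, feeling for the grooves, until the teeth drop in and the leaf's edge sits flush on the thread crests at both ends. Let go and leave it seated flat on the ledge; do not force it, and leave the yellow-tabbed comb, the brass collar and the notepad where they are.

Things in the scene. Friction and masses are not known exactly. Their poses are not given: they have to be found in the camera images.
- stand: Grey inspection stand, fixed; base plate 150 x 270 x 12 mm. Origin at table level under the middle of the spindle; z up, y along the spindle axis, which is at x = 0, z = 35 mm. Ledge on the -x side. Two saddle blocks hold the spindle at y = +-118 mm (24 mm in y, 50 mm in x, tops with bolt heads at z = 60 mm). Forcing it: over 30 N between comb and spindle, or over 10 N from the robot itself.
- ledge: Flat bare aluminium ledge, fixed on the stand; origin on its top, at (-70, 0, 32) mm in the stand's frame; axes as the stand's. The ledge's top is at stand z = 32 mm, from x = -95 to -21 mm and y = -92 to +92 mm. With the comb's origin here and axes as the stand's, the tooth tips are 23 mm short of the thread crests.
- thread (a point): Middle of the steel spindle's axis, (0, 0, 35) mm in the stand's frame. Thread of 10 mm pitch, as plain rings: crests of radius 19 mm, 4 mm wide; root radius 14.5 mm; grooves 6 mm wide at the crests, 4.8 mm at the root; threaded over y = -85 to +85 mm. It was clamped anywhere lengthwise: this point does NOT tell where along y the crests stand. It does not give under light force.
- comb: Steel comb leaf with BLUE upright tab, 0.14 to 0.24 kg, lying flat on the tray. Origin at underside below the tab's middle; x to the teeth, z up. Leaf 6 mm thick, 66 mm in y, x = -16 to +24 mm (front edge); 7 teeth 3.2 mm wide, 4 mm long, 10 mm pitch, the middle one at y = 0. Tab 12 mm in x, 30 mm in y, top at z = 57 mm; grip it near z = 45 mm so the fingertips stay above the spindle.
- comb_left (a point): Point on the comb's front edge (the line of the tooth roots), at (24, 30, 3) mm in the comb's frame; axes as the comb's. With the comb parallel to the stand it is at stand x = -23 mm, z = 35 mm when the teeth merely touch the crests, and at x = -19 mm when seated flush (comb origin at stand x = -47 and -43 mm).
- comb_right (a point): Point on the comb's front edge, at (24, -30, 3) mm in the comb's frame; stand x as for comb_left: -23 mm touching crests, -19 mm seated flush.
- tray: Wooden gauge tray, fixed, 215 x 110 mm, floor at z = 6 mm, with 10 mm high side strips; origin under its centre. It holds the two combs, in either place.
- fine_comb: The other comb leaf: same size and frame but a YELLOW tab and eleven finer teeth (6 mm pitch) that do not fit this spindle. Leave it.
- collar: Brass collar, 64 mm across, 30 mm high; origin under its centre. Leave it.
- notepad: White pad 100 x 70 x 12 mm, loose; origin under its centre. Leave it.
Mind the look-alikes: they are no part of the job. What is shaped like the comb but green or purple is not meant.

How it is judged (in metres and radians):
On the way, in this order (a step that is already met when the one before it is completed fails the run):
1. the blue comb lies flat on the ledge, teeth towards the spindle and clear of the thread (z of comb_left in the frame of stand between 0.03 and 0.0385 m and z of comb_right in the frame of stand between 0.03 and 0.0385 m and y of comb in the frame of stand between -0.055 and 0.055 m and angle between comb's own z axis and vertical below 0.06 rad and x of each of comb_left, comb_right in the frame of stand below -0.024 m and angle between the x axis of comb and the x axis of stand, either way round below 0.35 rad and contact force between comb and ledge above 0.3 N), for 0.2 s.
2. its teeth are in the thread and its front edge is flush on the crests at both ends (z of comb_left in the frame of stand between 0.03 and 0.0385 m and z of comb_right in the frame of stand between 0.03 and 0.0385 m and y of comb in the frame of stand between -0.055 and 0.055 m and angle between comb's own z axis and vertical below 0.06 rad and x of comb_left in the frame of stand between -0.0205 and -0.014 m and x of comb_right in the frame of stand between -0.0205 and -0.014 m), for 0.3 s.
At the end, for the whole second after the job is handed in: The blue comb lies flat on the ledge (tilt under 0.06 rad, front edge 30 to 38.5 mm above the stand's foot), all its teeth in the threaded part (its middle within 55 mm of the stand's middle along the spindle), its front edge within 1.5 mm of the thread crests at both ends, released and at rest (all of step 2 and linear speed of comb below 0.02 m/s); the robot touches nothing.
It fails at once if the comb is forced: more than 30 N between comb and spindle (or stand) (contact force between comb and stand above 30 N).
It fails at once if the robot pushes on the stand with more than 10 N (contact force between any of the arm, the fingers and stand above 10 N).
It fails at once if the yellow-tabbed comb, the brass collar or the notepad is moved more than 30 mm (distance of any of fine_comb, collar, notepad from where it was at the start of the episode above 0.03 m).
It also fails if it takes over 64 s, if anything falls off the work surface, if the arm or the gripper's body presses on something with over 40 N, if the wrist force passes 120 N, or if a joint passes its speed limit or range.

### The arm

A 6-joint arm with a two-finger parallel gripper is mounted at the origin on the work surface. World frame = base frame: x ahead of the robot, y to its left, z up, the work surface at z = 0. Lengths are in mm, angles in rad, forces in N, time in s.
With the tool pointing down it reaches from about 350 to 875 mm from the base axis. Payload 4.2 kg.
Tool frame: the origin (TCP) lies at the very end of the fingers, on their centre line; the grasp point (between the pads) lies arm.hold_point_z behind it (arm.hold_point_z is the distance from the TCP to the grasp point, in mm); z points along the fingers, y is the direction in which the jaws open and shut (so a half turn about z gives the same grasp; the last joint's range is limited). The gripper opens to 85 mm and grips with 20 to 120 N. Pads are 22 mm wide; open, the fingers measure 114 mm over their backs; the gripper's body (76 mm by 85 mm) begins 54 mm behind the grasp point. The pads swing forward as they close: fully open they stand 13 mm farther back than shut.
Start: joints at [1.362, 0.385, 0.008, 0, -1.194, -0.259], TCP at [281.794, 557.846, 231.312] pointing down, gripper open.
Joint ranges: [-3.14, 3.14], [-1.21, 2.06], [-1.07, 1.41], [-3.16, 2.05], [-2.99, -0.16], [-3.1, 3.1]. Speed limits (rad/s): [2.79, 2.79, 3.14, 3.14, 3.14, 3.14].

### API

Orientations are given as a unit quaternion [x, y, z, w].
In Python, from bench import arm gives the robot as it stands.
- The arm moves only by the tool step_arm, never from a script. Its argument "series" is a list of rows, each a list of 6 numbers: the shift along the world's x, y, z scaled (see below), then the turn, a rotation vector about the world's x, y, z scaled (see below). A call has 1 to 12 rows; each row is the pose to reach, as a shift and turn from the pose commanded when the call began; what a row does not reach only later rows make up. The controller multiplies each number of a shift by 400 mm and each number of a turn by pi/2 rad. A row lasts 1/12 s, in which the tool goes at most 41.7 mm and 7.16 degrees, less where a joint would pass 70% of its speed; a pose out of reach is approached as far as the arm can. A call with a number of a shift or a turn outside -1 to 1 is refused whole. A call with a gripper value outside its range is refused whole. "jaw" is the opening, from -1 (shut) to 1 (fully open), set as the call begins (left out, the last holds). The fingers move at their own pace and stop on an object; the grip force is fixed at half the most. Time passes only in rows, so rows that repeat a pose let the fingers close. It gives the time, the measured TCP pose, the force and the opening at its end, in the units of the state.
- arm.read_state(): the state, without advancing time (a new reading comes with each control period).
- arm.get_image(name): name is "side" or "top"; returns a dict with "image" (384x512x3 uint8, red, green, blue), "camera_matrix" (3x3 intrinsics, pixels), "world_from_camera" (4x4, takes a point from camera to world coordinates). Camera axes: x right, y up, looking along -z (the intrinsics and any distortion apply to the point x, -y, -z); pixel columns grow to the right and rows downward; lengths in mm; the calibration is good to about 2 mm. A picture is of the moment at which its call begins. There is no depth.
- arm.job_done(): hands the job in, once; it reports no verdict.
The state is a dict: "clock": time; "joints": joint angles; "joint_vel": joint speeds; "joint_efforts": joint torques, N m; "position": TCP position; "ee_rot": TCP orientation; "contact_force": force on the tool from outside, world axes, zero at the start; "wrist_torque": the same for the moment, N m; "gripper_width": finger opening in mm.
Only numpy, scipy, OpenCV 4.12 (cv2) and the standard library are available. Lean on these libraries where they do the work, as an engineer would, in place of code of your own. Each camera call takes 0.05 s, during which the arm holds its last target.

## Working session

There is one attempt and no reset: what is moved stays moved. The work goes in short steps, Python scripts to look and compute and a tool call to move; the robot and the scene stay as the last step left them, time stands still between calls to the robot, and variables do not carry over. Pictures are saved under pics/ and viewed, and the job is handed in when it is done.

Besides the shell and the picture viewer there is one more tool, called after "Call:" as name(argument=value, ...), one argument or row to a line, values as JSON. step_arm: Moves the arm, as the interface text tells. Shifts and turns lie within -1 to 1; 1 stands for 400 mm of shift or pi/2 rad of turn. Its arguments: {"type":"object","properties":{"series":{"type":"array","items":{"type":"array","items":{"type":"number","minimum":-1,"maximum":1}}},"jaw":{"type":"number"}},"required":["series"]}

```bash
ls; mkdir -p pics; python3 - <<'E'
from bench import arm
import cv2
print(arm.read_state(), arm.hold_point_z)
for n in("top","side"):
    d=arm.get_image(n); cv2.imwrite(f"pics/{n}0.png",d["image"][:,:,::-1]); print(n,d["camera_matrix"],d["world_from_camera"],[k for k in d])
E
```

```text
pics
{'clock': 0.0, 'joints': array([ 1.36158890e+00,  3.85578560e-01,  6.59655381e-03, -4.97358271e-04,
       -1.19399748e+00, -2.58543981e-01]), 'joint_vel': array([ 0.00043288, -0.00116128, -0.00109506, -0.00125576,  0.00046682,
        0.00076899]), 'joint_efforts': array([-5.80243632e-04, -3.92289841e+01,  1.88402295e+01,  4.18617770e+00,
       -4.61134114e-03,  7.79671836e-06]), 'position': array([281.5491708 , 557.32528705, 230.19709297]), 'ee_rot': array([ 9.72753638e-01, -2.31838554e-01, -2.04138674e-04,  1.09694606e-03]), 'contact_force': array([ 0.13555209, -0.36972452,  0.32057608]), 'wrist_torque': array([-0.00163336,  0.01640286,  0.01648544]), 'gripper_width': 85.37402595290759} 18.700000000000003
top [[473.34606777   0.         260.1745663 ]
 [  0.         473.34606777 178.54931051]
 [  0.           0.           1.        ]] [[-6.94591046e-04  9.96842330e-01 -7.94033159e-02  4.62837124e+02]
 [-9.99997807e-01 -5.35500580e-04  2.02485091e-03  1.57145192e+02]
 [ 1.97593658e-03  7.94045481e-02  9.96840516e-01  1.24548036e+03]
 [ 0.00000000e+00  0.00000000e+00  0.00000000e+00  1.00000000e+00]] ['image', 'camera_matrix', 'world_from_camera']
side [[348.49103709   0.         250.63197178]
 [  0.         348.49103709 184.99201486]
 [  0.           0.           1.        ]] [[ 9.43282824e-01  2.07966679e-01 -2.58780554e-01  3.30277744e+02]
 [-3.31374449e-01  6.37252907e-01 -6.95772740e-01 -4.77393317e+02]
 [ 2.02111139e-02  7.42063739e-01  6.70024566e-01  6.57122715e+02]
 [ 0.00000000e+00  0.00000000e+00  0.00000000e+00  1.00000000e+00]] ['image', 'camera_matrix', 'world_from_camera']
```

View pics/top0.png

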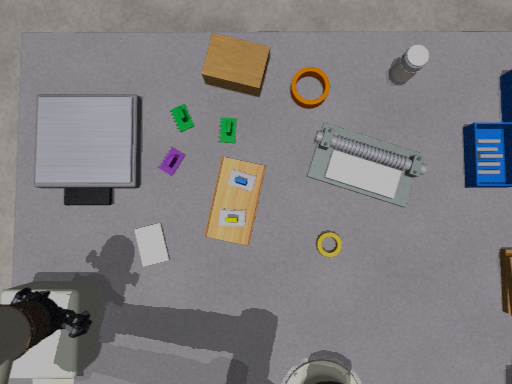

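View pics/side0.png

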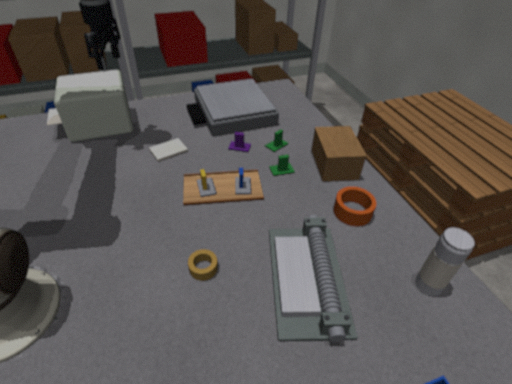

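```bash
python3 - <<'E'
import cv2
a=cv2.imread("pics/top0.png")
c1=cv2.resize(a[150:250,195:275],None,fx=6,fy=6,interpolation=cv2.INTER_CUBIC)
c2=cv2.resize(a[115:215,300:430],None,fx=6,fy=6,interpolation=cv2.INTER_CUBIC)
cv2.imwrite("pics/c1.png",c1);cv2.imwrite("pics/c2.png",c2)
s=cv2.imread("pics/side0.png")
cv2.imwrite("pics/c3.png",cv2.resize(s[155:215,175:275],None,fx=8,fy=8,interpolation=cv2.INTER_CUBIC))
E
```

```text
(no output)
```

View pics/c1.png

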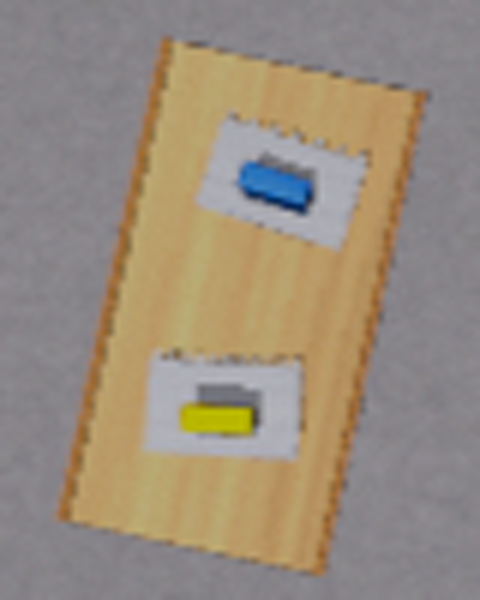

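View pics/c2.png

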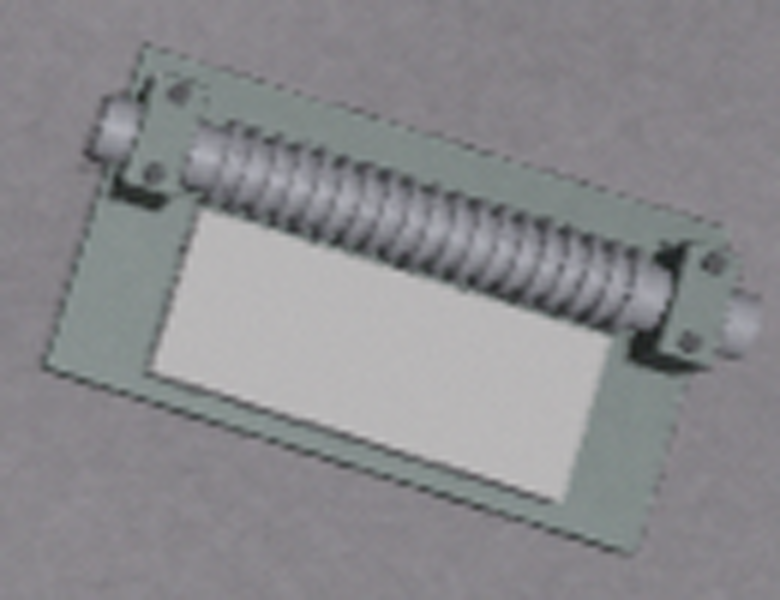

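View pics/c3.png

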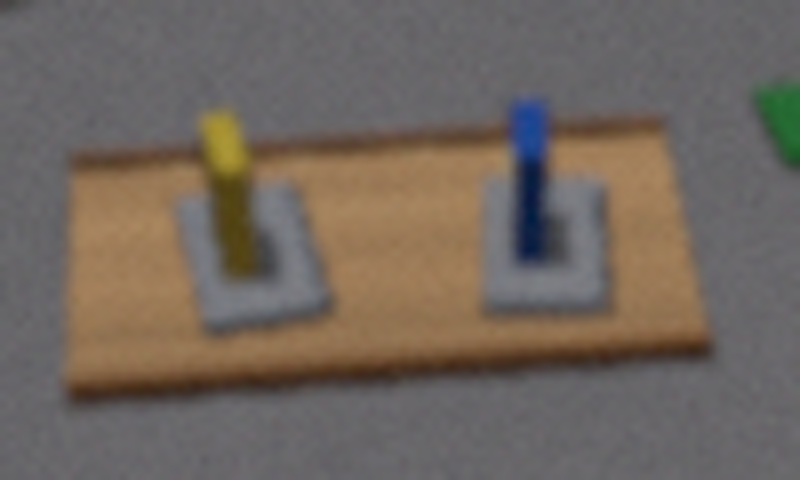

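```bash
cat > h.py <<'E'
import cv2,numpy as np
from bench import arm
def rays(d,px):
    px=np.atleast_2d(np.asarray(px,float)); K=d["camera_matrix"];T=d["world_from_camera"]
    v=np.c_[(px[:,0]-K[0,2])/K[0,0],-(px[:,1]-K[1,2])/K[1,1],-np.ones(len(px))]
    return T[:3,3],v@T[:3,:3].T
def onz(d,px,z):
    o,v=rays(d,px); return o+v*((z-o[2])/v[:,2])[:,None]
def proj(d,P):
    P=np.atleast_2d(P);T=d["world_from_camera"];K=d["camera_matrix"]
    c=(P-T[:3,3])@T[:3,:3]
    return np.c_[K[0,2]+K[0,0]*c[:,0]/-c[:,2],K[1,2]-K[1,1]*c[:,1]/-c[:,2]]
def tri(d1,p1,d2,p2):
    A=[];b=[]
    for d,p in((d1,p1),(d2,p2)):
        o,v=rays(d,p);v=v[0]/np.linalg.norm(v);M=np.eye(3)-np.outer(v,v);A.append(M);b.append(M@o)
    return np.linalg.lstsq(np.vstack(A),np.hstack(b),rcond=None)[0]
def mask(img,lo,hi,roi=None):
    h=cv2.cvtColor(img,cv2.COLOR_RGB2HSV);m=cv2.inRange(h,lo,hi)
    if roi:
        x0,y0,x1,y1=roi;k=np.zeros_like(m);k[y0:y1,x0:x1]=1;m=m*k
    return m
def big(m):
    cs,_=cv2.findContours(m,cv2.RETR_EXTERNAL,cv2.CHAIN_APPROX_NONE);return max(cs,key=cv2.contourArea)
E
python3 - <<'E'
from h import *
t=arm.get_image("top");s=arm.get_image("side")
im=t["image"];hs=cv2.cvtColor(im,cv2.COLOR_RGB2HSV)
for n,(x,y) in dict(base=(320,175),ledge=(360,175),table=(300,220),leaf=(250,187),tab=(241,181),wood=(250,210),leafyel=(222,222)).items(): print(n,hs[y,x],im[y,x])
si=s["image"];hh=cv2.cvtColor(si,cv2.COLOR_RGB2HSV)
for n,(x,y) in dict(base=(282,320),ledge=(295,275),table=(240,300),tabtop=(241,171),tabfront=(241,182)).items(): print(n,hh[y,x],si[y,x])
E
```

```text
base [ 82  19 144] [133 144 141]
ledge [ 30   1 182] [182 182 181]
table [143   8 135] [134 131 135]
leaf [120  10 178] [171 171 178]
tab [104 182 189] [ 54 126 189]
wood [ 18 118 182] [182 149  98]
leafyel [113  11 183] [175 177 183]
base [ 77  17 105] [ 98 105 102]
ledge [120  11 163] [156 156 163]
table [135  10 107] [105 103 107]
tabtop [109 216 143] [ 22  68 143]
tabfront [107 228  66] [ 7 32 66]
```

```bash
cat > m.py <<'E'
from h import *
t=arm.get_image("top");s=arm.get_image("side")
roi=(295,110,440,215)
im=t["image"]
# ledge
g=cv2.inRange(cv2.cvtColor(im,cv2.COLOR_RGB2HSV),(0,0,165),(179,6,255))
k=np.zeros_like(g);k[145:205,322:405]=1
c=big(cv2.morphologyEx(g*k,cv2.MORPH_OPEN,np.ones((3,3),np.uint8)))
r=cv2.minAreaRect(c);P=onz(t,cv2.boxPoints(r),32);print("ledge px",cv2.boxPoints(r).round(1).tolist());print(P.round(1).tolist(),[np.linalg.norm(P[i]-P[i-1]).round(1) for i in range(4)],P.mean(0))
# base
for d,roi,n,lo in((t,(295,110,440,215),"top",12),(s,(255,200,370,345),"side",12)):
    m=mask(d["image"],(60,lo,60),(105,80,255),roi)
    m=cv2.morphologyEx(m,cv2.MORPH_OPEN,np.ones((2,2),np.uint8))
    cs=[q for q in cv2.findContours(m,cv2.RETR_EXTERNAL,cv2.CHAIN_APPROX_NONE)[0] if cv2.contourArea(q)>15]
    hull=cv2.convexHull(np.vstack(cs)); 
    if n=="top":
        r=cv2.minAreaRect(hull);b=cv2.boxPoints(r);P=onz(t,b,12)
        print("base",b.round(1).tolist(),P.round(1).tolist(),[np.linalg.norm(P[i]-P[i-1]).round(1) for i in range(4)],P.mean(0))
    else:
        b=cv2.approxPolyDP(hull,4,True)[:,0];print("base side",b.tolist(),onz(s,b,12).round(1).tolist())
# blue tab
mt=mask(im,(95,120,60),(115,255,255),(225,165,260,195));c=big(mt)
M=cv2.moments(mt,True);print("tab",M["m10"]/M["m00"],M["m01"]/M["m00"],cv2.minAreaRect(c))
wb=onz(t,[M["m10"]/M["m00"],M["m01"]/M["m00"]],60);print(wb)
# leaf
ml=cv2.inRange(cv2.cvtColor(im,cv2.COLOR_RGB2HSV),(0,0,100),(179,60,255))|mt
k=np.zeros_like(ml);k[164:197,225:262]=1;ml=ml*k
n,lab,st,_=cv2.connectedComponentsWithStats(ml);L=lab[185,232];c=big((lab==L).astype(np.uint8))
r=cv2.minAreaRect(c);b=cv2.boxPoints(r);P=onz(t,b,12);print("leaf",b.round(1).tolist(),P.round(1).tolist(),[np.linalg.norm(P[i]-P[i-1]).round(1) for i in range(4)],P.mean(0))
E
python3 m.py
```

```text
ledge px [[324.79998779296875, 176.10000610351562], [333.5, 149.1999969482422], [401.70001220703125, 171.39999389648438], [393.0, 198.1999969482422]]
[[565.8, -11.5, 32.0], [635.4, -34.9, 32.0], [577.8, -210.0, 32.0], [508.6, -185.9, 32.0]] [np.float64(183.5), np.float64(73.4), np.float64(184.4), np.float64(73.2)] [ 571.90884149 -110.57956608   32.        ]
base [[307.29998779296875, 176.89999389648438], [324.6000061035156, 122.9000015258789], [425.70001220703125, 155.3000030517578], [408.3999938964844, 209.3000030517578]] [[565.4, 31.3, 12.0], [708.2, -15.6, 12.0], [622.0, -280.1, 12.0], [480.7, -231.1, 12.0]] [np.float64(275.7), np.float64(150.3), np.float64(278.2), np.float64(149.6)] [ 594.09846308 -123.86683682   12.        ]
base side [[356, 339], [279, 341], [271, 230], [323, 219], [332, 236]] [[624.3, -273.2, 12.0], [486.6, -230.1, 12.0], [572.4, 23.8, 12.0], [709.9, 16.1, 12.0], [704.2, -39.7, 12.0]]
tab 240.46875 180.625 ((240.30003356933594, 180.59999084472656), (11.700427055358887, 5.375871658325195), 18.434947967529297)
[[552.0638934  204.22853617  60.        ]]
leaf [[226.8000030517578, 183.8000030517578], [231.8000030517578, 167.8000030517578], [256.3999938964844, 175.39999389648438], [251.39999389648438, 191.39999389648438]] [[547.5, 241.7, 12.0], [589.5, 228.9, 12.0], [569.3, 164.6, 12.0], [527.4, 177.6, 12.0]] [np.float64(67.2), np.float64(43.9), np.float64(67.4), np.float64(43.9)] [558.41538599 203.20619358  12.        ]
```

Could be taken for the comb: blue tab (241,181) in the tray; yellow (232,218); green (182,118) and (228,130); purple (172,161). I choose blue at (241,181); the close crop shows a blue tab with 7 coarse teeth pointing up in the image.

Call:
step_arm(
  series=[
    [0.677,-0.8825,-0.2,0,0,-0.893],
    [0.677,-0.8825,-0.2,0,0,-0.893],
    [0.677,-0.8825,-0.2,0,0,-0.893],
    [0.677,-0.8825,-0.2,0,0,-0.893],
    [0.677,-0.8825,-0.2,0,0,-0.893],
    [0.677,-0.8825,-0.2,0,0,-0.893],
    [0.677,-0.8825,-0.2,0,0,-0.893],
    [0.677,-0.8825,-0.2,0,0,-0.893],
    [0.677,-0.8825,-0.2,0,0,-0.893],
    [0.677,-0.8825,-0.2,0,0,-0.893],
    [0.677,-0.8825,-0.2,0,0,-0.893],
    [0.677,-0.8825,-0.2,0,0,-0.893],
  ],
  jaw=0.2,
)

```text
clock: 1.3
position: [554.5, 199.9, 149.5]
ee_rot: [-0.589, 0.808, -0.0, -0.002]
contact_force: [-0.4, 0.8, -0.2]
gripper_width: 51.2
```

Call:
step_arm(
  series=[
    [0,0,0,0,0,0],
    [0,0,0,0,0,0],
    [0,0,0,0,0,0],
  ],
)

```text
clock: 1.55
position: [552.4, 205.6, 151.6]
ee_rot: [-0.594, 0.804, 0.0, 0.0]
contact_force: [0.3, 0.8, -0.4]
gripper_width: 51.3
```

```bash
python3 - <<'E'
from h import *
q=arm.read_state()
from scipy.spatial.transform import Rotation as R
print({k:np.round(v,3) for k,v in q.items()}); print(R.from_quat(q["ee_rot"]).as_matrix().round(4))
t=arm.get_image("top");s=arm.get_image("side")
a=cv2.resize(t["image"][130:250,180:300],None,fx=4,fy=4,interpolation=cv2.INTER_CUBIC);b=cv2.resize(s["image"][100:220,170:270],None,fx=3.2,fy=4,interpolation=cv2.INTER_CUBIC)
cv2.imwrite("pics/p1.png",np.hstack([a,b])[:,:,::-1])
E
```

```text
{'clock': np.float64(1.55), 'joints': array([ 0.631,  0.392, -0.194, -0.   , -0.984, -0.929]), 'joint_vel': array([ 0.015, -0.005,  0.002,  0.001, -0.001, -0.002]), 'joint_efforts': array([-5.3600e-01, -3.7315e+01,  1.6825e+01,  3.7500e+00, -4.0000e-03,
        1.0000e-03]), 'position': array([552.391, 205.556, 151.619]), 'ee_rot': array([-0.594,  0.804,  0.   ,  0.   ]), 'contact_force': array([ 0.324,  0.825, -0.354]), 'wrist_torque': array([-0.015,  0.004,  0.028]), 'gripper_width': np.float64(51.275)}
[[-2.935e-01 -9.560e-01  5.000e-04]
 [-9.560e-01  2.935e-01  4.000e-04]
 [-5.000e-04 -4.000e-04 -1.000e+00]]
```

View pics/p1.png

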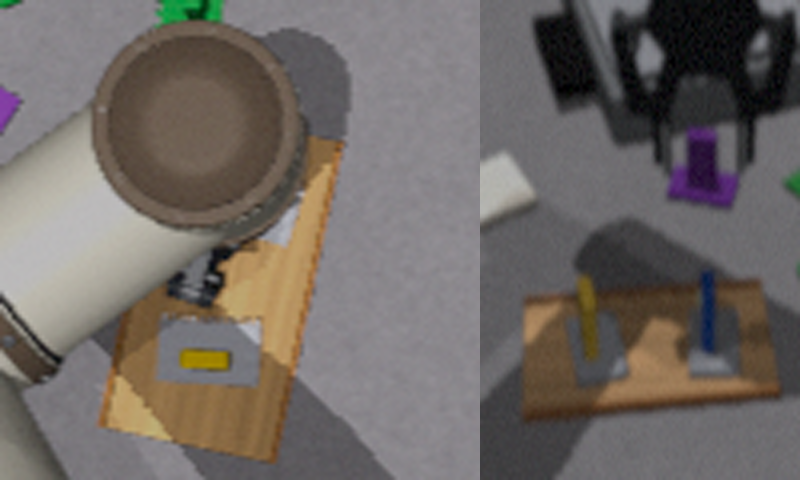

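The gripper straddles the blue tab (side crop ~(708,310)), with jaws across its thin side. Descending.

Call:
step_arm(
  series=[
    [0,0,-0.09,0,0,0],
    [0,0,-0.18,0,0,0],
    [0,0,-0.24,0,0,0],
    [0,0,-0.275,0,0,0],
    [0,0,-0.295,0,0,0],
    [0,0,-0.295,0,0,0],
    [0,0,-0.295,0,0,0],
    [0,0,-0.295,0,0,0],
  ],
)

```text
clock: 2.32
position: [553.5, 205.8, 34.8]
ee_rot: [-0.594, 0.804, -0.0, 0.001]
contact_force: [0.4, 0.1, 0.4]
gripper_width: 51.1
```

```bash
python3 - <<'E'
from h import *
s=arm.get_image("side")
cv2.imwrite("pics/p2.png",cv2.resize(s["image"][110:220,170:290],None,fx=5,fy=5,interpolation=cv2.INTER_CUBIC)[:,:,::-1])
E
```

```text
(no output)
```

View pics/p2.png

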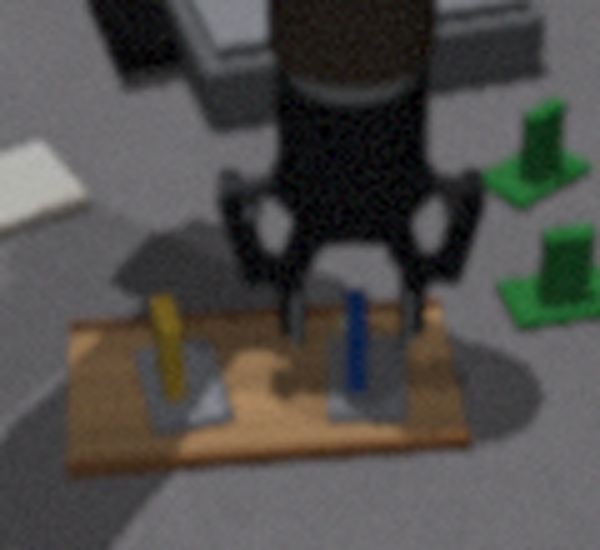

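The tab (355,330) is centred between the fingers at (290,320) and (412,320). Closing.

Call:
step_arm(
  series=[
    [0,0,0,0,0,0],
    [0,0,0,0,0,0],
    [0,0,0,0,0,0],
    [0,0,0,0,0,0],
    [0,0,0,0,0,0],
    [0,0,0,0,0,0],
    [0,0,0,0,0,0],
    [0,0,0,0,0,0],
  ],
  jaw=-1,
)

```text
clock: 3.03
position: [552.9, 204.9, 33.8]
ee_rot: [-0.594, 0.805, -0.0, 0.0]
contact_force: [-1.3, -1.4, 4.6]
gripper_width: 11.1
```

Call:
step_arm(
  series=[
    [0,0,0.03,0,0,0],
    [0,0,0.08,0,0,0],
    [0,0,0.15,0,0,0],
    [0,0,0.22,0,0,0],
    [0,0,0.22,0,0,0],
    [0,0,0.22,0,0,0],
    [0,0,0.22,0,0,0],
  ],
)

```text
clock: 3.62
position: [551.4, 204.4, 120.0]
ee_rot: [-0.593, 0.805, 0.0, -0.001]
contact_force: [-0.1, 0.1, -2.0]
gripper_width: 10.9
```

```bash
python3 - <<'E'
from h import *
s=arm.get_image("side")
cv2.imwrite("pics/p3.png",cv2.resize(s["image"][90:220,170:290],None,fx=4.5,fy=4.5,interpolation=cv2.INTER_CUBIC)[:,:,::-1])
E
```

```text
(no output)
```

View pics/p3.png

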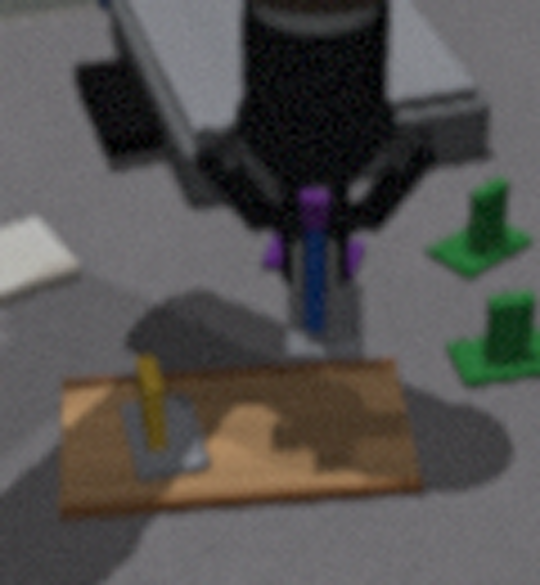

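```bash
cat > ph.py <<'E'
from h import *
def phase(d,S,yaw,verbose=True):
    ex=np.array([np.cos(yaw),np.sin(yaw)]);ey=np.array([-ex[1],ex[0]])
    g=cv2.cvtColor(d["image"],cv2.COLOR_RGB2GRAY).astype(np.float32)
    ys=np.arange(-75,75,0.5)
    for x,z in((-8,52),(-4,53.5),(0,54),(4,53.5),(8,52)):
        P=np.c_[S+x*ex+ys[:,None]*ey,np.full(len(ys),z)]
        p=proj(d,P).astype(np.float32)
        v=cv2.remap(g,p[:,0],p[:,1],cv2.INTER_CUBIC).ravel();v=v-np.polyval(np.polyfit(ys,v,2),ys)
        out=[]
        for per in(9.6,9.8,10,10.2,10.4):
            c=np.sum(v*np.hanning(len(ys))*np.exp(-2j*np.pi*ys/per));out.append(abs(c))
        c=np.sum(v*np.hanning(len(ys))*np.exp(-2j*np.pi*ys/10))
        print(x,"bright at y=%.2f mod 10"%((-np.angle(c)/2/np.pi*10)%10),np.round(out))
E
python3 - <<'E'
from ph import *
S=np.array([627.0,-128.7]);
for n in("top","side"):
    d=arm.get_image(n);print(n);phase(d,S,np.radians(-18.2))
    if n=="top": cv2.imwrite("pics/st.png",cv2.resize(d["image"][115:215,300:440],None,fx=5.7,fy=5.7,interpolation=cv2.INTER_CUBIC)[:,:,::-1])
    else: cv2.imwrite("pics/ss.png",cv2.resize(d["image"][205:350,255:370],None,fx=4,fy=4,interpolation=cv2.INTER_CUBIC)[:,:,::-1])
E
```

```text
top
-8 bright at y=8.19 mod 10 [1001. 1191. 1246. 1168.  991.]
-4 bright at y=7.80 mod 10 [1063. 1276. 1329. 1224. 1006.]
0 bright at y=8.17 mod 10 [775. 939. 984. 909. 743.]
4 bright at y=8.39 mod 10 [ 877. 1057. 1123. 1069.  923.]
8 bright at y=9.09 mod 10 [716. 908. 996. 969. 845.]
side
-8 bright at y=9.75 mod 10 [611. 735. 771. 720. 605.]
-4 bright at y=9.86 mod 10 [710. 833. 862. 799. 670.]
0 bright at y=9.93 mod 10 [718. 858. 905. 857. 737.]
4 bright at y=9.86 mod 10 [595. 704. 734. 686. 581.]
8 bright at y=9.87 mod 10 [357. 440. 470. 446. 382.]
```

View pics/ss.png

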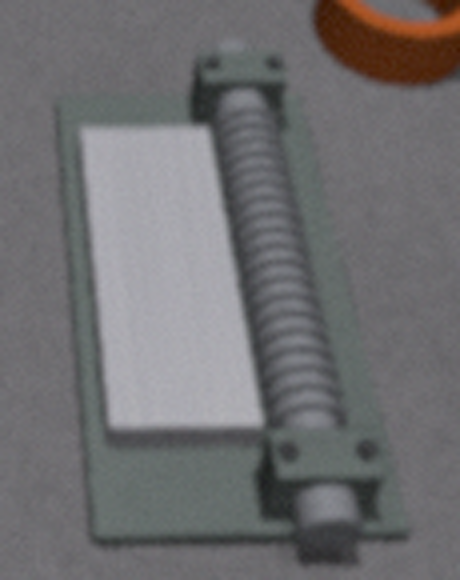

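Call:
step_arm(
  series=[
    [0.006,-0.1,0,0,0,-0.012],
    [0.012,-0.2,0,0,0,-0.012],
    [0.018,-0.3,0,0,0,-0.012],
    [0.024,-0.4,0,0,0,-0.012],
    [0.03,-0.5,0,0,0,-0.012],
    [0.036,-0.6,0,0,0,-0.012],
    [0.042,-0.69,0,0,0,-0.012],
    [0.0465,-0.75,0,0,0,-0.012],
    [0.0465,-0.7775,0,0,0,-0.012],
    [0.0465,-0.7775,0,0,0,-0.012],
    [0.0465,-0.7775,0,0,0,-0.012],
    [0.0465,-0.7775,0,0,0,-0.012],
  ],
)

```text
clock: 4.77
position: [571.0, -105.3, 120.7]
ee_rot: [-0.586, 0.81, 0.0, -0.0]
contact_force: [0.0, 0.8, -1.2]
gripper_width: 11.5
```

Call:
step_arm(
  series=[
    [0,0,-0.05,0,0,0],
    [0,0,-0.1,0,0,0],
    [0,0,-0.13,0,0,0],
    [0,0,-0.13,0,0,0],
    [0,0,-0.13,0,0,0],
    [0,0,-0.13,0,0,0],
  ],
)

```text
clock: 5.27
position: [572.1, -105.3, 70.2]
ee_rot: [-0.587, 0.81, -0.001, 0.001]
contact_force: [0.4, -0.1, -2.1]
gripper_width: 11.0
```

```bash
cat > look.py <<'E'
import sys
from h import *
q=arm.read_state();print(q["position"].round(2),q["contact_force"].round(2),q["joints"].round(3))
t=arm.get_image("top");s=arm.get_image("side");n=sys.argv[1]
a=cv2.resize(t["image"][110:220,300:430],(480,406),interpolation=cv2.INTER_CUBIC)
b=cv2.resize(s["image"][205:350,255:370],(322,406),interpolation=cv2.INTER_CUBIC)
cv2.imwrite(f"pics/{n}.png",cv2.cvtColor(np.hstack([a,b])[:,:800],cv2.COLOR_RGB2BGR))
cv2.imwrite(f"pics/{n}_t.png",cv2.cvtColor(t["image"],cv2.COLOR_RGB2BGR));cv2.imwrite(f"pics/{n}_s.png",cv2.cvtColor(s["image"],cv2.COLOR_RGB2BGR))
E
python3 look.py q1
```

```text
[ 572.13 -105.27   70.23] [ 0.38 -0.06 -2.06] [ 0.097  0.474 -0.302  0.001 -0.793 -0.414]
```

View pics/q1.png

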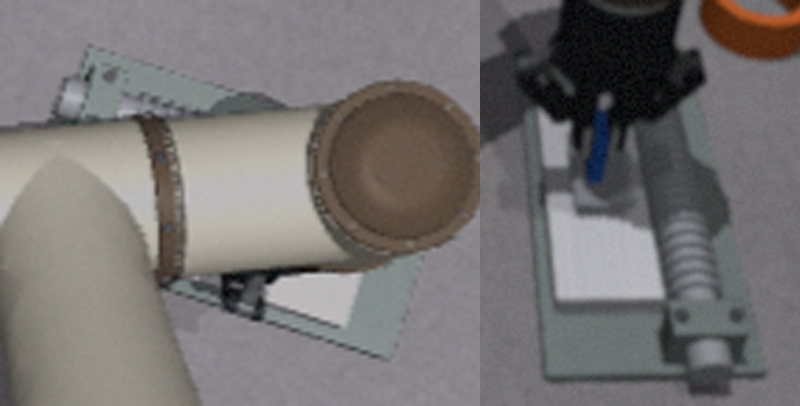

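Call:
step_arm(
  series=[
    [0,0,-0.01,0,0,0],
    [0,0,-0.02,0,0,0],
    [0,0,-0.02,0,0,0],
    [0,0,-0.02,0,0,0],
    [0,0,-0.02,0,0,0],
  ],
)

```text
clock: 5.78
position: [571.2, -106.3, 61.3]
ee_rot: [-0.586, 0.81, -0.0, -0.0]
contact_force: [-0.1, -0.7, -2.3]
gripper_width: 11.3
```

Call:
step_arm(
  series=[
    [0,0,-0.0015,0,0,0],
    [0,0,-0.0025,0,0,0],
    [0,0,-0.0025,0,0,0],
    [0,0,-0.0025,0,0,0],
  ],
)

```text
clock: 6.12
position: [571.2, -106.2, 60.3]
ee_rot: [-0.586, 0.81, 0.0, -0.0]
contact_force: [1.2, 0.7, -2.4]
gripper_width: 11.3
```

Call:
step_arm(
  series=[
    [0,0,-0.0015,0,0,0],
    [0,0,-0.0015,0,0,0],
    [0,0,-0.0015,0,0,0],
  ],
)

```text
clock: 6.37
position: [571.4, -106.1, 59.9]
ee_rot: [-0.586, 0.81, -0.0, 0.0]
contact_force: [0.2, -0.8, -0.1]
gripper_width: 10.9
```

Call:
step_arm(
  series=[
    [0,0,-0.001,0,0,0],
    [0,0,-0.001,0,0,0],
    [0,0,-0.001,0,0,0],
  ],
)

```text
clock: 6.62
position: [571.3, -106.2, 59.8]
ee_rot: [-0.586, 0.81, -0.0, 0.0]
contact_force: [-0.7, 0.1, 1.9]
gripper_width: 11.2
```

Call:
step_arm(
  series=[
    [0,0,-0.0005,0,0,0],
    [0,0,-0.0005,0,0,0],
    [0,0,-0.0005,0,0,0],
  ],
)

```text
clock: 6.87
position: [571.4, -106.2, 59.8]
ee_rot: [-0.586, 0.81, -0.0, 0.0]
contact_force: [-1.8, -0.2, 5.3]
gripper_width: 10.7
```

Contact with the ledge is clear (−2.3 N hanging to +5 N pressing). Now easing off a little and sliding towards the spindle along stand +x.

Call:
step_arm(
  series=[
    [0.003,-0.001,0.0005,0,0,0],
    [0.006,-0.002,0.0005,0,0,0],
    [0.009,-0.003,0.0005,0,0,0],
    [0.012,-0.004,0.0005,0,0,0],
    [0.0155,-0.005,0.0005,0,0,0],
    [0.019,-0.00625,0.0005,0,0,0],
    [0.019,-0.00625,0.0005,0,0,0],
    [0.019,-0.00625,0.0005,0,0,0],
  ],
)

```text
clock: 7.53
position: [578.4, -108.7, 59.8]
ee_rot: [-0.586, 0.81, 0.0, -0.0]
contact_force: [-2.4, 0.9, 4.7]
gripper_width: 11.0
```

```bash
python3 look.py q2; python3 - <<'E'
import cv2
s=cv2.imread("pics/q2_s.png");cv2.imwrite("pics/q2c.png",cv2.resize(s[215:300,265:345],None,fx=7,fy=7,interpolation=cv2.INTER_CUBIC))
E
```

```text
[ 578.38 -108.68   59.77] [-2.42  0.89  4.7 ] [ 0.089  0.498 -0.292  0.    -0.782 -0.408]
```

View pics/q2c.png

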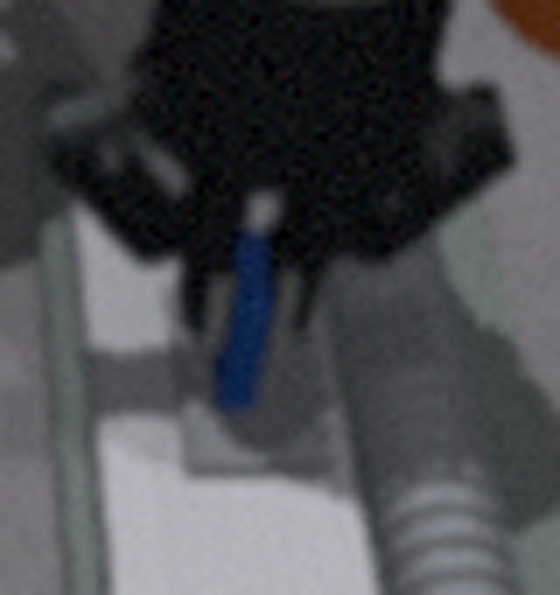

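Call:
step_arm(
  series=[
    [0.0012,-0.0004,0,0,0,0],
    [0.0024,-0.0008,0,0,0,0],
    [0.0036,-0.0012,0,0,0,0],
    [0.0048,-0.0016,0,0,0,0],
    [0.0048,-0.0016,0,0,0,0],
  ],
)

```text
clock: 8.05
position: [580.0, -109.2, 59.8]
ee_rot: [-0.586, 0.81, 0.0, -0.001]
contact_force: [-2.9, 0.9, 5.5]
gripper_width: 11.4
```

Call:
step_arm(
  series=[
    [0.0012,-0.0004,0,0,0,0],
    [0.0024,-0.0008,0,0,0,0],
    [0.0024,-0.0008,0,0,0,0],
  ],
)

```text
clock: 8.3
position: [581.0, -109.6, 59.8]
ee_rot: [-0.586, 0.81, 0.0, -0.001]
contact_force: [-4.1, 1.1, 6.4]
gripper_width: 11.5
```

Call:
step_arm(
  series=[
    [0.0012,-0.0004,0,0,0,0],
    [0.0024,-0.0008,0,0,0,0],
    [0.0024,-0.0008,0,0,0,0],
  ],
)

```text
clock: 8.55
position: [581.9, -109.8, 59.8]
ee_rot: [-0.586, 0.81, 0.0, -0.001]
contact_force: [-3.5, 1.1, 6.2]
gripper_width: 11.2
```

Call:
step_arm(
  series=[
    [0.0,0.0,0.0005,0,0,0],
    [0.0012,-0.0004,0.0005,0,0,0],
    [0.0012,-0.0004,0.0005,0,0,0],
  ],
)

```text
clock: 8.8
position: [582.5, -110.0, 59.8]
ee_rot: [-0.586, 0.81, 0.0, -0.0]
contact_force: [-3.9, 1.1, 5.3]
gripper_width: 10.8
```

Call:
step_arm(
  series=[
    [0.0012,-0.0004,0,0,0,0],
    [0.0012,-0.0004,0,0,0,0],
  ],
)

```text
clock: 8.97
position: [583.0, -110.2, 59.8]
ee_rot: [-0.586, 0.81, 0.0, -0.0]
contact_force: [-2.9, 0.5, 5.6]
gripper_width: 10.9
```

Call:
step_arm(
  series=[
    [0.0012,-0.0004,0,0,0,0],
    [0.0012,-0.0004,0,0,0,0],
  ],
)

```text
clock: 9.13
position: [583.5, -110.4, 59.8]
ee_rot: [-0.586, 0.81, 0.0, -0.0]
contact_force: [-4.1, -0.1, 5.9]
gripper_width: 11.3
```

Call:
step_arm(
  series=[
    [0.0012,-0.0004,0,0,0,0],
    [0.0012,-0.0004,0,0,0,0],
  ],
)

```text
clock: 9.3
position: [584.0, -110.5, 59.8]
ee_rot: [-0.586, 0.81, 0.0, -0.0]
contact_force: [-3.5, 1.1, 5.9]
gripper_width: 10.7
```

Call:
step_arm(
  series=[
    [0.0012,-0.0004,0,0,0,0],
    [0.0012,-0.0004,0,0,0,0],
  ],
)

```text
clock: 9.47
position: [584.4, -110.7, 59.8]
ee_rot: [-0.586, 0.81, 0.0, -0.001]
contact_force: [-3.0, 1.6, 5.8]
gripper_width: 10.7
```

Call:
step_arm(
  series=[
    [0.0012,-0.0004,0,0,0,0],
    [0.0012,-0.0004,0,0,0,0],
  ],
)

```text
clock: 9.63
position: [585.0, -110.9, 59.8]
ee_rot: [-0.586, 0.81, 0.0, -0.0]
contact_force: [-3.4, 0.0, 5.4]
gripper_width: 11.2
```

Call:
step_arm(
  series=[
    [0.0012,-0.0004,0,0,0,0],
    [0.0012,-0.0004,0,0,0,0],
  ],
)

```text
clock: 9.8
position: [585.4, -111.0, 59.8]
ee_rot: [-0.586, 0.81, 0.0, -0.0]
contact_force: [-4.0, 0.2, 5.2]
gripper_width: 11.2
```

Call:
step_arm(
  series=[
    [0.0012,-0.0004,0,0,0,0],
    [0.0012,-0.0004,0,0,0,0],
  ],
)

```text
clock: 9.97
position: [585.9, -111.1, 59.8]
ee_rot: [-0.586, 0.81, 0.0, -0.0]
contact_force: [-3.5, 1.5, 4.8]
gripper_width: 11.1
```

Call:
step_arm(
  series=[
    [0.0012,-0.0004,0,0,0,0],
    [0.0012,-0.0004,0,0,0,0],
  ],
)

```text
clock: 10.13
position: [586.2, -111.2, 59.8]
ee_rot: [-0.586, 0.81, 0.001, -0.001]
contact_force: [-3.4, 2.1, 6.7]
gripper_width: 11.1
```

Call:
step_arm(
  series=[
    [0.0012,-0.0004,0,0,0,0],
    [0.0012,-0.0004,0,0,0,0],
  ],
)

```text
clock: 10.3
position: [586.5, -111.3, 59.8]
ee_rot: [-0.586, 0.81, 0.001, -0.001]
contact_force: [-3.0, 2.0, 6.1]
gripper_width: 11.3
```

Call:
step_arm(
  series=[
    [0,0,0,0,0,0],
    [0,0,0,0,0,0],
  ],
)

```text
clock: 10.47
position: [586.5, -111.3, 59.8]
ee_rot: [-0.586, 0.81, 0.001, -0.001]
contact_force: [-4.5, 1.0, 6.9]
gripper_width: 10.8
```

```bash
python3 - <<'E'
from h import *
q=arm.read_state();print(q["position"],q["contact_force"],q["wrist_torque"],q["ee_rot"])
E
python3 look.py q3; python3 - <<'E'
import cv2
s=cv2.imread("pics/q3_s.png");cv2.imwrite("pics/q3c.png",cv2.resize(s[215:300,265:345],None,fx=7,fy=7,interpolation=cv2.INTER_CUBIC))
E
```

```text
[ 586.48944284 -111.29727517   59.79857927] [-4.52078657  0.9764534   6.90018772] [0.5903846  1.19047954 0.03860611] [-5.86023437e-01  8.10293509e-01  6.68247974e-04 -7.16706982e-04]
[ 586.49 -111.3    59.8 ] [-4.52  0.98  6.9 ] [ 0.083  0.51  -0.269 -0.001 -0.794 -0.401]
```

View pics/q3c.png

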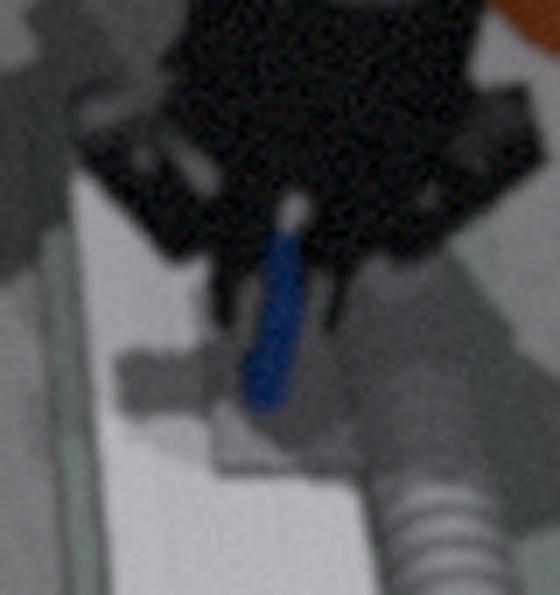

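Call:
step_arm(
  series=[
    [0.0007,0.0023,0.0005,0,0,0],
    [0.0007,0.0023,0.0005,0,0,0],
    [0.0007,0.0023,0.0005,0,0,0],
  ],
)

```text
clock: 10.82
position: [587.4, -110.7, 59.8]
ee_rot: [-0.586, 0.81, 0.0, -0.0]
contact_force: [-2.3, -0.4, 4.7]
gripper_width: 10.9
```

```bash
cat > f.py <<'E'
from h import *
q=arm.read_state();S=np.array([627.0,-128.7]);a=np.radians(-18.2);ex=np.array([np.cos(a),np.sin(a)]);ey=np.array([-ex[1],ex[0]])
p=q["position"][:2]-S;f=q["contact_force"];w=q["wrist_torque"]
print("pos x %.2f y %.2f z %.2f"%(p@ex,p@ey,q["position"][2]),"F x %.2f y %.2f z %.2f"%(f[:2]@ex,f[:2]@ey,f[2]),"M x %.2f y %.2f z %.2f"%(w[:2]@ex,w[:2]@ey,w[2]))
E
python3 f.py
```

```text
pos x -43.23 y 4.74 z 59.79 F x -2.07 y -1.08 z 4.70 M x -0.23 y 0.91 z 0.01
```

Call:
step_arm(
  series=[
    [0.0012,-0.0004,0,0,0,0],
    [0.0012,-0.0004,0,0,0,0],
    [0.0012,-0.0004,0,0,0,0],
  ],
)

```text
clock: 11.07
position: [587.9, -110.8, 59.8]
ee_rot: [-0.586, 0.81, 0.0, -0.0]
contact_force: [-3.4, -0.5, 5.3]
gripper_width: 10.8
```

```bash
python3 f.py
```

```text
pos x -42.77 y 4.79 z 59.78 F x -3.11 y -1.55 z 5.33 M x -0.13 y 0.93 z 0.04
```

Call:
step_arm(
  series=[
    [0.0012,-0.0004,0,0,0,0],
    [0.0012,-0.0004,0,0,0,0],
    [0.0012,-0.0004,0,0,0,0],
  ],
)

```text
clock: 11.32
position: [588.4, -110.9, 59.8]
ee_rot: [-0.586, 0.81, 0.0, -0.0]
contact_force: [-3.6, 0.4, 5.6]
gripper_width: 10.7
```

```bash
python3 f.py
```

```text
pos x -42.22 y 4.85 z 59.79 F x -3.50 y -0.73 z 5.58 M x -0.05 y 0.94 z 0.04
```

Call:
step_arm(
  series=[
    [0.0012,-0.0004,0,0,0,0],
    [0.0012,-0.0004,0,0,0,0],
    [0.0012,-0.0004,0,0,0,0],
  ],
)

```text
clock: 11.57
position: [588.9, -111.0, 59.8]
ee_rot: [-0.586, 0.81, 0.0, -0.0]
contact_force: [-3.6, 0.4, 5.2]
gripper_width: 11.1
```

```bash
python3 f.py
```

```text
pos x -41.75 y 4.87 z 59.79 F x -3.49 y -0.76 z 5.15 M x -0.15 y 0.99 z -0.02
```

Call:
step_arm(
  series=[
    [0.0012,-0.0004,0,0,0,0],
    [0.0012,-0.0004,0,0,0,0],
    [0.0012,-0.0004,0,0,0,0],
  ],
)

```text
clock: 11.82
position: [588.9, -111.1, 59.8]
ee_rot: [-0.586, 0.81, 0.001, -0.001]
contact_force: [-3.7, 0.2, 6.1]
gripper_width: 10.9
```

```bash
python3 f.py
```

```text
pos x -41.66 y 4.86 z 59.80 F x -3.63 y -0.97 z 6.14 M x 0.07 y 1.26 z 0.04
```

Call:
step_arm(
  series=[
    [0.0006,-0.0002,0.0003,0,0,0],
    [0.0006,-0.0002,0.0003,0,0,0],
  ],
)

```text
clock: 11.98
position: [588.9, -111.1, 59.8]
ee_rot: [-0.586, 0.81, 0.001, -0.001]
contact_force: [-4.3, 1.3, 6.8]
gripper_width: 11.3
```

```bash
python3 f.py
```

```text
pos x -41.65 y 4.83 z 59.79 F x -4.50 y -0.16 z 6.84 M x 0.16 y 1.37 z 0.08
```

Call:
step_arm(
  series=[
    [-0.0004,-0.0012,0,0,0,0],
    [-0.0004,-0.0012,0,0,0,0],
    [-0.0004,-0.0012,0,0,0,0],
  ],
)

```text
clock: 12.23
position: [589.0, -111.2, 59.8]
ee_rot: [-0.586, 0.81, 0.001, -0.0]
contact_force: [-4.2, 3.3, 6.5]
gripper_width: 11.1
```

```bash
python3 f.py
```

```text
pos x -41.59 y 4.80 z 59.82 F x -5.04 y 1.77 z 6.49 M x 0.45 y 1.46 z 0.06
```

Call:
step_arm(
  series=[
    [0.0008,0.0024,0,0,0,0],
    [0.0008,0.0024,0,0,0,0],
    [0.0008,0.0024,0,0,0,0],
  ],
)

```text
clock: 12.48
position: [589.0, -111.1, 59.8]
ee_rot: [-0.586, 0.81, 0.001, -0.001]
contact_force: [-4.6, -0.1, 5.1]
gripper_width: 10.7
```

```bash
python3 f.py
```

```text
pos x -41.58 y 4.91 z 59.83 F x -4.39 y -1.50 z 5.11 M x -0.32 y 1.18 z 0.07
```

Stall at x ≈ −41.6 with rising moment. I'll release, lift clear, and check from above.

Call:
step_arm(
  series=[
    [0,0,0,0,0,0],
    [0,0,0,0,0,0],
    [0,0,0,0,0,0],
    [0,0,0,0,0,0],
  ],
  jaw=-0.3,
)

```text
clock: 12.82
position: [590.4, -110.8, 59.5]
ee_rot: [-0.586, 0.81, -0.0, 0.0]
contact_force: [0.3, -0.6, 0.1]
gripper_width: 29.9
```

Call:
step_arm(
  series=[
    [0,0,0.05,0,0,0],
    [0,0,0.13,0,0,0],
    [0,0,0.22,0,0,0],
    [0,0.1,0.3,0,0,0],
    [0,0.2,0.35,0,0,0],
    [0,0.3,0.35,0,0,0],
    [0,0.4,0.35,0,0,0],
    [0,0.5,0.35,0,0,0],
    [0,0.6,0.35,0,0,0],
    [0,0.6,0.35,0,0,0],
  ],
)

```text
clock: 13.65
position: [590.4, 135.1, 199.8]
ee_rot: [-0.588, 0.809, 0.0, 0.001]
contact_force: [-0.9, -1.0, -0.7]
gripper_width: 29.7
```

```bash
python3 look.py r1; python3 - <<'E'
import cv2,numpy as np
s=cv2.imread("pics/r1_s.png");t=cv2.imread("pics/r1_t.png")
cv2.imwrite("pics/r1a.png",cv2.resize(t[125:205,315:415],None,fx=8,fy=7,interpolation=cv2.INTER_CUBIC))
cv2.imwrite("pics/r1b.png",cv2.resize(s[210:310,265:345],None,fx=6,fy=6,interpolation=cv2.INTER_CUBIC))
E
```

```text
[590.38 135.09 199.76] [-0.85 -1.03 -0.66] [ 4.920e-01  3.740e-01 -9.000e-02 -1.000e-03 -1.104e+00 -8.040e-01]
```

View pics/r1a.png

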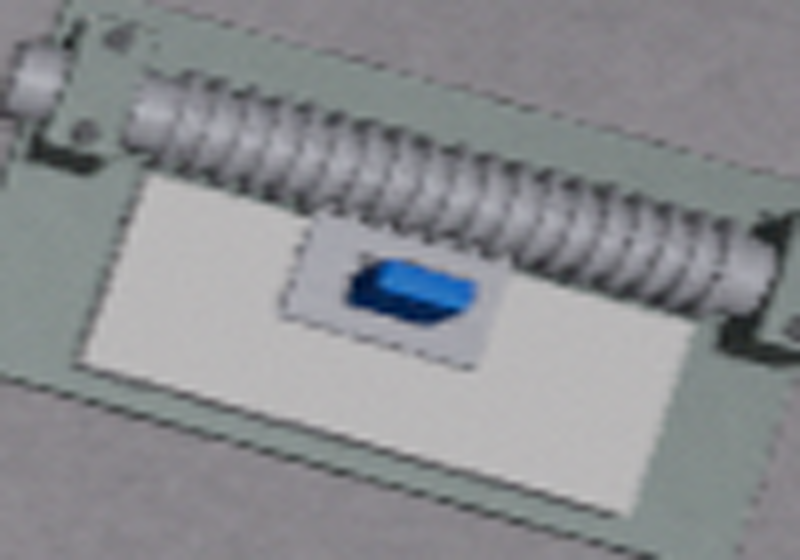

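View pics/r1b.png

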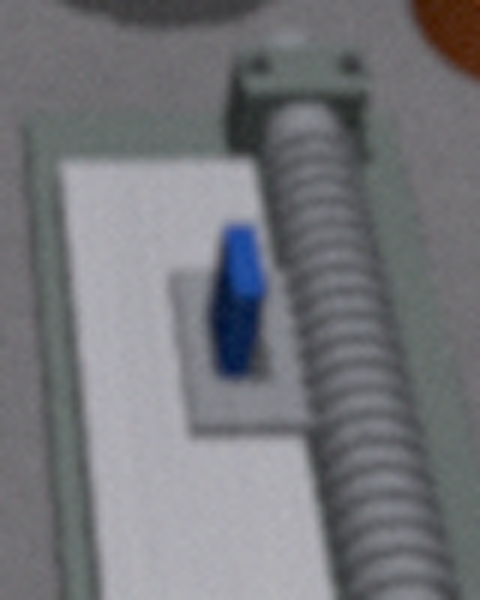

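```bash
cat > edge.py <<'E'
from h import *
def prof(d,yr,z,S=np.array([627.0,-128.7]),yaw=np.radians(-18.2),xs=np.arange(-110,-15,0.5)):
    ex=np.array([np.cos(yaw),np.sin(yaw)]);ey=np.array([-ex[1],ex[0]]);ys=np.arange(*yr,0.5)
    X,Y=np.meshgrid(xs,ys);P=np.c_[S+X.reshape(-1,1)*ex+Y.reshape(-1,1)*ey,np.full(X.size,z)]
    p=proj(d,P).astype(np.float32)
    v=cv2.remap(d["image"].astype(np.float32),p[:,0].reshape(X.shape),p[:,1].reshape(X.shape),cv2.INTER_LINEAR)
    return xs,v.mean(0)
if __name__=="__main__":
    for n in("top","side"):
        d=arm.get_image(n)
        for yr in((-26,-16),(22,34),(-70,-45),(50,75)):
            for z in(32,38):
                xs,v=prof(d,yr,z)
                sat=v[:,2]-v[:,0]
                print(n,yr,z);print(" ".join("%d:%d/%d"%(x,a,b) for x,a,b in zip(xs[::4],v[::4,1],sat[::4])))
E
python3 edge.py
```

```text
top (-26, -16) 32
-110:127/1 -108:101/3 -106:121/7 -104:143/7 -102:142/7 -100:140/7 -98:118/5 -96:112/2 -94:162/0 -92:181/0 -90:182/0 -88:183/0 -86:184/0 -84:184/-1 -82:183/0 -80:183/0 -78:182/0 -76:182/0 -74:182/0 -72:182/-1 -70:182/-1 -68:183/0 -66:182/0 -64:182/-1 -62:179/-1 -60:158/0 -58:143/6 -56:159/8 -54:163/8 -52:163/7 -50:163/7 -48:163/8 -46:161/7 -44:156/10 -42:150/13 -40:138/29 -38:140/47 -36:141/62 -34:134/69 -32:133/69 -30:137/60 -28:142/42 -26:157/13 -24:162/8 -22:161/8 -20:153/7 -18:130/6 -16:104/5
top (-26, -16) 38
-110:119/1 -108:101/4 -106:131/7 -104:143/7 -102:142/6 -100:136/6 -98:110/4 -96:127/1 -94:173/0 -92:182/0 -90:182/-1 -88:183/0 -86:184/0 -84:184/0 -82:183/0 -80:182/0 -78:182/0 -76:182/-1 -74:182/-1 -72:182/-1 -70:182/0 -68:183/0 -66:182/0 -64:181/-1 -62:174/0 -60:145/3 -58:149/8 -56:162/8 -54:163/7 -52:163/7 -50:163/7 -48:162/7 -46:161/7 -44:157/9 -42:153/14 -40:146/27 -38:149/41 -36:144/49 -34:139/53 -32:142/49 -30:146/38 -28:154/20 -26:163/8 -24:162/8 -22:158/7 -20:143/6 -18:114/5 -16:101/4
top (22, 34) 32
-110:122/2 -108:100/5 -106:125/7 -104:142/8 -102
[... 6326 characters left out ...]
-52:168/5 -50:168/6 -48:168/6 -46:169/5 -44:168/6 -42:166/6 -40:161/6 -38:150/11 -36:135/25 -34:127/43 -32:125/52 -30:125/53 -28:126/51 -26:132/42 -24:141/26 -22:141/12 -20:118/6 -18:87/3 -16:71/3
side (50, 75) 38
-110:97/1 -108:90/3 -106:97/5 -104:106/6 -102:106/5 -100:101/5 -98:98/4 -96:118/4 -94:150/5 -92:168/6 -90:171/6 -88:170/6 -86:169/5 -84:169/5 -82:170/5 -80:169/5 -78:168/6 -76:167/5 -74:167/6 -72:167/6 -70:167/6 -68:167/6 -66:168/5 -64:167/5 -62:166/5 -60:166/6 -58:168/5 -56:168/5 -54:168/6 -52:168/5 -50:168/6 -48:169/6 -46:169/5 -44:167/6 -42:166/5 -40:162/7 -38:156/13 -36:148/22 -34:143/29 -32:143/31 -30:143/31 -28:145/28 -26:151/20 -24:150/11 -22:128/6 -20:94/4 -18:74/3 -16:71/4
```

```bash
python3 - <<'E'
from h import *
S=np.array([627.0,-128.7]);a=np.radians(-18.2);ex=np.array([np.cos(a),np.sin(a)]);ey=np.array([-ex[1],ex[0]])
t=arm.get_image("top");s=arm.get_image("side")
# tab top face = the brighter blue
for d,roi,lo,n in((t,(350,155,380,175),150,"top"),(s,(290,240,315,280),100,"side")):
    m=mask(d["image"],(95,120,lo),(118,255,255),roi);c=cv2.minAreaRect(big(m));M=cv2.moments(m,True);p=[M["m10"]/M["m00"],M["m01"]/M["m00"]]
    P=onz(d,p,89)[0];print(n,p,c[1],"stand xy",(P[:2]-S)@ex,(P[:2]-S)@ey)
    if n=="top":p1=p
    else: print("tri",tri(t,p1,s,p))
print(arm.read_state()["clock"])
E
```

```text
top [367.97872340425533, 165.25531914893617] (11.067971229553223, 4.110960960388184) stand xy -43.23007843683649 5.301262024691939
side [305.3050847457627, 253.64406779661016] (11.0, 5.0) stand xy -43.255835038203514 -0.07444851097692151
tri [ 588.34060557 -111.55061321   83.23334753]
13.95
```

```bash
python3 - <<'E'
from bench import arm
print(arm.job_done()); print(arm.read_state()["clock"])
E
```

```text
the job is handed in; nothing more can be done
None
the job is handed in; nothing more can be done
```

I laid the blue-tabbed comb flat on the ledge, clear of the thread, and slid it in gently. It seems to be seated flush, but the last checks put its depth at 0.5 mm short to 0.9 mm past flush. I released it, drew the arm away and handed the job in at about 14 s.

- **Feel:** The teeth caught at first, probably on a groove flank. After a shift of about 0.9 mm along the spindle they slid in about 2.3 mm further and met a firm stop. Readings on the tool stayed under about 6 N sideways and 7 N downwards.
- **Depth:** Flush is comb origin x = −43 mm in the stand's frame, and the tolerance limit is −44.5 mm. Images from both cameras put the tab at about −43.5 mm, and the leaf's back edge at −59.4 mm (flush −59). The robot's own stop reading gives about −42 mm, so the two disagree by roughly 1.5 mm. Both are inside the limit, and both ends of the leaf agree within about 0.3 mm.
- **Left unsettled:** Two rough checks gave poor numbers. Triangulating the tab top gave 83 mm instead of 89 mm. The two cameras also differ by about 5 mm on where it sits along the spindle, though both are far inside the ±55 mm limit. I did not regrip to push it a second time.
- **Other items:** I never touched the yellow comb, collar or notepad.

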